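# Seal the leak master under the hand press and hold the lever down

## Task

Run the start-of-shift check of the leak tester: push the slide of the small hand press, with the leak master in its nest, all the way in under the press head to its stop; then flip the locking catch on the left side of the head up and right over towards you until it rests on its stop, and only then pull the lever on the right forward and down to its stop so that the seal foot presses on the master's port. The lever springs back by itself, so finish while still holding it fully down; do not disturb the jar, tin and coupler standing beside the press.

Things in the scene. Friction and masses are not known exactly. Their poses are not given: they have to be found in the camera images.
- press: Grey cast C-frame hand press, bolted down: base 210 x 124 x 14 mm, column at the back, head 122 x 70 x 70 mm (z 140 to 210 mm, front face 39 mm in front of the ram axis), ram standing out of it to z 250 mm. Origin: on the bench under the ram axis. Its x axis points from the front (robot's side) to the back, y left, z up; offsets in the other entries are in these axes, heights from the bench.
- slide (a joint): Travel of the aluminium slide in its rails on the base plate, m: 0 = pulled out to the front (start), 0.060 = home against its stop under the head. It moves along the press's +x, stays where it is left, friction about 3 N.
- knob_grip (a point): Middle of the black round knob (24 mm diameter, upright on a 12 mm stem) at the front end of the slide: grip point 60 mm above the bench, knob top 70 mm above the bench. It moves with the slide (165 mm in front of the ram axis at the start, 105 mm when home).
- leak_master: White block 62 mm long (press x) x 50 x 36 mm high with an upright brass port of 9 mm diameter on a 17 mm collar, 66 mm overall height. Lies loose, 1 mm play, in the 10 mm high nest of the slide. Origin: centre of its underside, 26 mm above the bench; the port stands 12 mm behind it and comes exactly under the ram when the slide is home. Need not be touched.
- catch (a joint): Angle of the flip-over steel catch on the head's left side, rad: 0 = lying to the back, its nose between the two teeth of the locking disc (start; lever blocked), 1.57 = upright, 2.8 = over to the front on its stop. Left alone it falls to either side by its own weight; under 1 N resists.
- catch_pivot (a point): Point on the catch's hinge axis (the axis runs along press y), level with the middle of the catch's cross pin: 20 mm in front of the ram axis, 75 mm to its left, 222 mm above the bench.
- catch_pin (a point): Cross pin at the catch's free end, by which it is flipped: steel bar of 10 mm diameter along press y, sticking out 52 mm to the left, 14 mm collar at its outer end. This point: mid pin, 53.5 mm from the hinge axis; at the start 33 mm behind the ram axis, 75 mm left of it, 223 mm above the bench. It goes up, then forward and down as the joint value grows.
- lever (a joint): Angle of the press lever on the right side, rad: 0 = up (start, leaning 0.10 rad back from vertical), grows as it is pulled forward and down, 1.45 = hard stop (1.35 rad forward of vertical, nearly level). The locked catch blocks it at about 0.06. A spring drives it back up: about 4 N at the grip at first, 15 N fully down.
- lever_pivot (a point): Point on the lever's hinge axis (the axis runs along press y), level with the middle of the grip: 33 mm behind the ram axis, 106 mm to its right, 172 mm above the bench.
- lever_grip (a point): Black round hand grip of the lever, 24 mm diameter, 78 mm long, along press y, sticking out to the right of the 13 mm lever rod. This point: its middle, 140 mm from the lever's hinge axis; 311 mm above the bench at the start, 203 mm with the lever fully down (then 103 mm in front of the ram axis). It does not spin on the lever.
- seal_foot: Hollow round seal foot under the ram, 34 mm diameter, with a rubber lip; origin: middle of its lower rim, 99 mm above the bench at the start. The lever moves it down 34 mm over the port onto the collar; it is sprung and then presses with up to 40 N.
- oring_jar: Bystander: white jar with black lid, 63 mm diameter, 61 mm high, on the bench; origin: centre of its underside.
- grease_tin: Bystander: low round tin with a blue lid, 72 mm diameter, 34 mm high; origin: centre of its underside.
- coupler: Bystander: grey air coupler lying on the bench, 64 x 22 x 22 mm; origin: centre of its underside.

How it is judged:
By the outcome, as a careful person would: the job done as asked, in the order asked, and still so for the second after the job is handed in, while the arm keeps its last pose, push and grip.
It also fails if it takes over 58 s, if anything falls off the work surface, if the arm or the gripper's body presses on something with over 40 N, if the wrist force passes 120 N, or if a joint passes its speed limit or range.

## Robot

A 6-joint arm with a two-finger parallel gripper is mounted at the origin on a cart in front of the work surface, level with it; the furniture and walls round the work are solid. World frame = base frame: x ahead of the robot, y to its left, z up, the work surface at z = 0. Lengths are in m, angles in degrees, forces in N, time in s.
With the tool pointing down it reaches from about 0.4 to 0.825 m from the base axis. Payload 7 kg.
Tool frame: the origin (TCP) lies midway between the tips of the shut fingers; the grasp point (between the pads) lies 19 mm behind it; z points along the fingers, y is the line along which they close (so a half turn about z gives the same grasp; the last joint's range is limited). The gripper opens to 88 mm and grips with 3 to 60 N. Pads are 19 mm wide; open, the fingers measure 130 mm over their backs; the gripper's body (78 mm by 193 mm) begins 47 mm behind the grasp point.
Start: joints at [87.095, 20.546, 0.682, 0, -70.136, -16.507], TCP at [0.224, 0.637, 0.199] pointing down, gripper open.
Joint ranges: [-176.03, 176.03], [-82.01, 121.73], [-58.28, 71.71], [-173.87, 95.51], [-174.79, -0.11], [-173.66, 173.66]. Speed limits (degrees/s): [136.94, 136.94, 172.46, 180, 180, 180].

## Interface

Orientations are given as a 3x3 rotation matrix whose columns are the frame's x, y, z axes.
In Python, from rig import robot gives the robot as it stands. Calls block until the motion is done:
- robot.goto(position, orientation): joint-space move of the TCP to a pose.
- robot.servo_line(position, ori=None, speed=0.15): straight line of the TCP; ori=None keeps the orientation; speed is the mean speed in m/s.
- robot.movej(angles): joint-space move.
- robot.move_gripper(opening): opening from 0.0 (shut) to 1.0 (fully open); the grip force is fixed at half the most; returns when the fingers have stopped.
- robot.dwell(seconds).
- robot.ik(position, orientation): joint angles nearest the present ones, or None.
- robot.grab_frame(name): name is "scene" or "side" or "wrist"; returns (picture, depth): 384x512x3 uint8, red, green, blue; 384x512 float32, m along the optical axis (not along the pixel's ray), 0 where there is no reading.
- robot.camera_info(name): a dict with "vfov" (degrees; the focal length in pixels is half the picture's height over the tangent of half this angle, whatever the lens; pixels are square), "cx", "cy" (the principal point, pixels), "k1" (the pictures are not rectified: a ray, as slopes to the right and down, at radius r is drawn at 1 + k1 r^2 times it, then the intrinsics apply), "view" (4x4, takes a point from world to camera coordinates); the wrist camera has in their place "T_tool_cam" (4x4, takes a point from camera to tool coordinates, whose origin is the TCP and whose axes are the flange's). Camera axes: x right, y down, z forward; pixel columns grow to the right and rows downward; lengths in m; the calibration is good to about 2 mm. A picture is of the moment at which its call begins: read the wrist's pose just before it. camera_info takes no time and is no camera call.
A pose or a line that the arm cannot do raises robot.Unreachable and nothing moves.
- robot.job_done(): hands the job in; it is judged then, once.
Readings, each from a call of its own:
- robot.read_t(): time.
- robot.read_qpos(): joint angles.
- robot.read_qvel(): joint speeds.
- robot.read_effort(): joint torques, N m.
- robot.read_position(): TCP position.
- robot.read_tcp_rot(): TCP orientation.
- robot.read_force(): force on the tool from outside, world axes, zero at the start.
- robot.read_ft_torque(): the same for the moment, N m.
- robot.read_grip_width(): opening from 0.0 (shut) to 1.0 (fully open).
- robot.read_finger_force(): force on a finger pad.
Only numpy, scipy, OpenCV 4.12 (cv2) and the standard library are available. Lean on these libraries where they do the work, as an engineer would, in place of code of your own. Each camera call takes 0.05 s, during which the arm holds its last target. There are 200 camera calls.

## Working session

There is one attempt and no reset: what is moved stays moved. The work goes in short steps, each a Python script; the robot and the scene stay as the last script left them, time stands still between calls to the robot, and variables do not carry over. Pictures are saved under pics/ and viewed, at most 10 in all, crops included, and the job is handed in when it is done.

```bash
ls; mkdir -p pics; python3 - <<'E'
from rig import robot
import cv2,numpy as np
print(robot.read_t())
for n in("scene","side"):
    p,d=robot.grab_frame(n); cv2.imwrite(f"pics/{n}0.png",p[:,:,::-1]); np.savez(f"{n}0.npz",p=p,d=d); print(n,robot.camera_info(n))
print(robot.camera_info("wrist"),robot.read_tcp_rot())
E
```

```text
pics
0.0
scene {'vfov': 53.41229650335476, 'cx': 261.09272412647385, 'cy': 190.50554025548885, 'k1': -0.017964297047618736, 'view': array([[ 0.51224086, -0.85875275,  0.01237013, -0.36795186],
       [-0.41615964, -0.26078461, -0.87109273,  0.38514299],
       [ 0.75127922,  0.44106133, -0.49096277,  0.79726677],
       [ 0.        ,  0.        ,  0.        ,  1.        ]])}
side {'vfov': 43.260846307056404, 'cx': 262.97031448759725, 'cy': 193.148567545862, 'k1': -0.1780080481728849, 'view': array([[-0.99975028, -0.00390678, -0.02200265,  0.58181535],
       [ 0.01876703,  0.38773941, -0.92157797,  0.20145627],
       [ 0.0121317 , -0.92176076, -0.38756926,  1.10847447],
       [ 0.        ,  0.        ,  0.        ,  1.        ]])}
{'vfov': 69.5920217724544, 'cx': 261.6445994382153, 'cy': 191.1395617228033, 'k1': -0.04081144725483106, 'T_tool_cam': array([[-1.23923437e-04, -9.59387611e-01, -2.82091114e-01,
         7.69562128e-02],
       [ 9.99999988e-01, -9.16701591e-05, -1.27534044e-04,
        -5.74257320e-04],
       [ 9.64952444e-05, -2.82091127e-01,  9.59387610e-01,
        -1.86256841e-01],
       [ 0.00000000e+00,  0.00000000e+00,  0.00000000e+00,
         1.00000000e+00]])} [[ 9.43107326e-01 -3.32488231e-01 -3.85823508e-04]
 [-3.32488431e-01 -9.43106180e-01 -1.47532123e-03]
 [ 1.26654410e-04  1.51966811e-03 -9.99998837e-01]]
```

View pics/scene0.png

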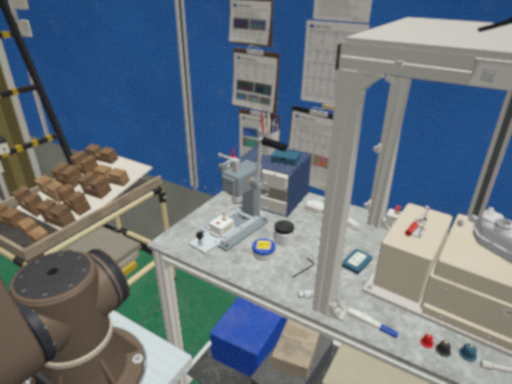

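View pics/side0.png

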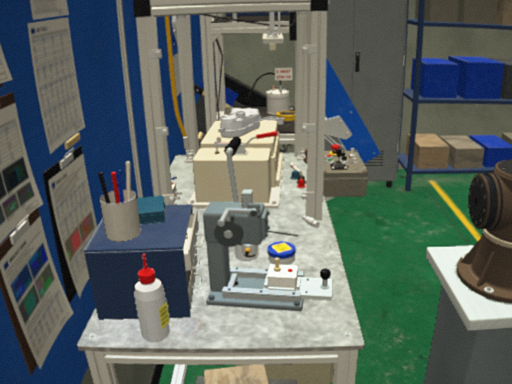

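The scene view shows the press at about (240,195), with its knob at (200,236) and lever grip at (275,144). In the side view the knob is at (326,273), the grip at (233,145) and the locking disc at (231,233). Next I'll enlarge both and take 3D points.

```bash
cat > h.py <<'E'
import numpy as np,cv2
from rig import robot
def K(ci): f=192/np.tan(np.radians(ci["vfov"])/2); return np.array([[f,0,ci["cx"]],[0,f,ci["cy"]],[0,0,1]]),np.array([ci["k1"],0,0,0,0])
def ray(n,uv,T=None):
    "origin, slopes-direction (world, unit depth) for pixels; T = world<-cam for wrist"
    ci=robot.camera_info(n); k,d=K(ci)
    s=cv2.undistortPoints(np.float64(uv).reshape(-1,1,2),k,d)[:,0]
    W=np.linalg.inv(ci["view"]) if T is None else T
    return W[:3,3],np.c_[s,np.ones(len(s))]@W[:3,:3].T
def pts(n,uv,dep,T=None): o,r=ray(n,uv,T); return o+r*np.asarray(dep).reshape(-1,1)
def plane(n,uv,z,T=None): o,r=ray(n,uv,T); return o+r*((z-o[2])/r[:,2])[:,None]
def tri(l):
    A=0;b=0
    for o,r in l:
        r=r/np.linalg.norm(r); P=np.eye(3)-np.outer(r,r); A=A+P; b=b+P@o
    x=np.linalg.solve(A,b); return x,[float(np.linalg.norm(np.cross(x-o,r/np.linalg.norm(r)))) for o,r in l]
def proj(n,X):
    ci=robot.camera_info(n);k,d=K(ci);V=ci["view"]
    return cv2.projectPoints(np.float64(X).reshape(-1,1,3),cv2.Rodrigues(V[:3,:3])[0],V[:3,3],k,d)[0][:,0]
E
python3 - <<'E'
from h import *
B={}
for n,(u0,v0,u1,v1) in dict(scene=(180,110,310,270),side=(190,120,350,320)).items():
    z=np.load(n+"0.npz");p,d=z["p"],z["d"]
    c=cv2.resize(p[v0:v1,u0:u1],None,fx=3.6 if n=="scene" else 3,fy=3.6 if n=="scene" else 3,interpolation=cv2.INTER_CUBIC)
    cv2.imwrite(f"pics/{n}_c.png",c[:,:,::-1])
    m=(p.max(2)<45).astype(np.uint8); m[:v0]=0;m[v1:]=0;m[:,:u0]=0;m[:,u1:]=0
    nn,l,s,ce=cv2.connectedComponentsWithStats(m)
    for i in range(1,nn):
        if s[i,4]>12:
            q=l==i; vu=np.argwhere(q); dd=d[q]; ok=dd>0
            print(n,s[i],ce[i].round(1),np.median(pts(n,vu[ok][:,::-1],dd[ok]),0).round(3) if ok.any() else None)
E
```

```text
scene [299 110   9   2  14] [303.7 110.4] [1.029 0.002 0.294]
scene [263 139  23  11 104] [273.6 144.2] [ 0.633 -0.085  0.316]
scene [277 230  10   3  15] [281.3 231.2] [ 0.598 -0.144  0.057]
side [198 122   8  11  37] [201.5 127.6] [ 0.933 -1.674 -0.07 ]
side [226 137  14  17 104] [234.3 143.6] [ 0.637 -0.066  0.322]
side [335 150  11  10  42] [340.1 153.6] [ 0.299 -0.755  0.064]
side [321 270   9   9  59] [325.  274.1] [0.447 0.061 0.065]
```

```bash
python3 - <<'E'
import cv2,numpy as np
a=cv2.imread("pics/scene_c.png");b=cv2.imread("pics/side_c.png")
h=600;o=np.zeros((600,480+330,3),np.uint8)
o=np.hstack([a[:576,:440],b[:576,:480]][:2]); print(o.shape)
o=cv2.resize(o,(800,int(o.shape[0]*800/o.shape[1]))); cv2.imwrite("pics/both.png",o)
E
```

```text
(576, 920, 3)
```

View pics/both.png

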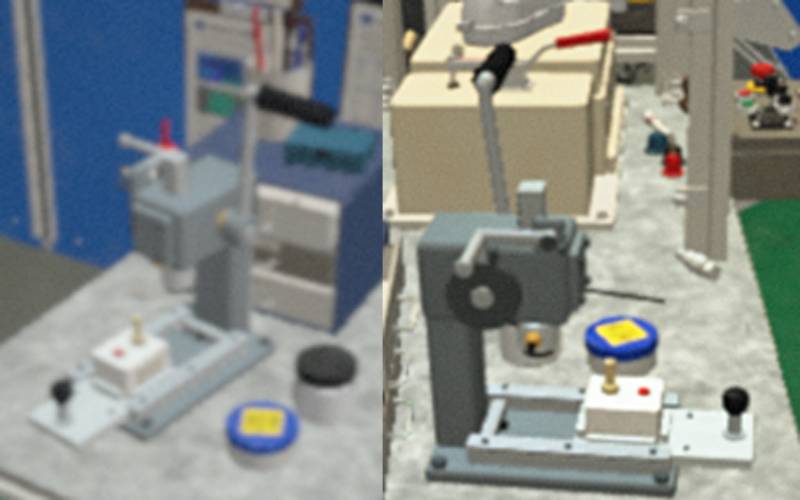

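The enlarged view shows the knob, leak master, locking disc with the catch lying back, lever and grip. The jar and tin are to the right of the press. I'll look closer with the wrist camera from above the front.

```bash
cat >> h.py <<'E'
def wT(): 
    T=np.eye(4);T[:3,:3]=robot.read_tcp_rot();T[:3,3]=robot.read_position();return T@robot.camera_info("wrist")["T_tool_cam"]
def wlook(tag):
    T=wT();p,d=robot.grab_frame("wrist");cv2.imwrite(f"pics/{tag}.png",p[:,:,::-1]);np.savez(tag+".npz",p=p,d=d,T=T);return p,d,T
def ori(yaw,pitch=0,roll=0):
    "roll=0: closing line sideways, camera ahead; pitch tips fingers ahead; roll=90: camera to the left"
    from scipy.spatial.transform import Rotation as S
    B=np.array([[1,0,0],[0,-1,0],[0,0,-1.]])
    return (S.from_euler("z",yaw,degrees=True)*S.from_euler("y",-pitch,degrees=True)).as_matrix()@S.from_euler("z",roll,degrees=True).as_matrix().T.T@np.eye(3) if False else (S.from_euler("z",yaw,degrees=True)*S.from_euler("y",-pitch,degrees=True)*S.from_euler("z",roll,degrees=True)).as_matrix()@B
E
python3 - <<'E'
from h import *
for P,pi in (((.42,.03,.42),0),((.40,.03,.42),15),((.38,.03,.40),25)):
    print(P,pi,robot.ik(P,ori(-9,pi)))
try:
    robot.goto((.40,.03,.42),ori(-9,15))
except robot.Unreachable:
    robot.goto((.42,.03,.42),ori(-9,0))
print(robot.read_t(),robot.read_position()); wlook("w1")
E
```

```text
(0.42, 0.03, 0.42) 0 [ 31.18312165  -8.3765431   -4.41126475   0.         -93.96527836
  49.81687835]
(0.4, 0.03, 0.42) 15 [ 47.55074448 -22.25349846 -20.40468349  12.55079871 -83.60262871
  32.94790389]
(0.38, 0.03, 0.4) 25 [ 68.27188258 -33.78392501 -35.06632472  24.51353609 -83.49018671
  11.03496425]
2.4667 [0.40024048 0.03064842 0.41958596]
```

View pics/w1.png

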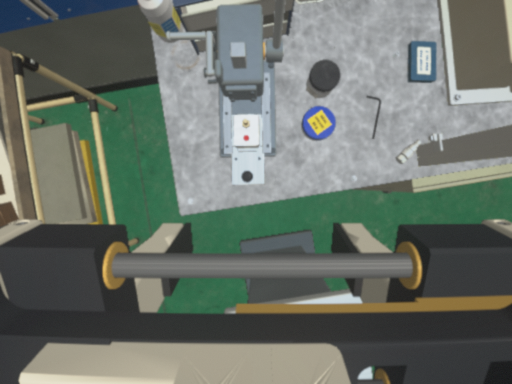

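The wrist view shows the knob at (247,176), the master at (247,128), the head at (240,45) and the catch's cross pin from (170,36) to (210,36). The jar is at (325,75) and the tin at (319,123), both well to the right. I'll enlarge it for measuring.

```bash
python3 - <<'E'
from h import *
z=np.load("w1.npz");p,d,T=z["p"],z["d"],z["T"]
c=cv2.resize(p[0:200,150:350],None,fx=3,fy=3,interpolation=cv2.INTER_CUBIC);cv2.imwrite("pics/w1c.png",c[:,:,::-1])
m=(p.max(2)<50).astype(np.uint8);m[200:]=0
nn,l,s,ce=cv2.connectedComponentsWithStats(m)
for i in range(1,nn):
    if 25<s[i,4]<1500 and s[i,0]>150 and s[i,0]<400:
        q=l==i;vu=np.argwhere(q);dd=d[q];ok=dd>0
        print(s[i],ce[i].round(1),np.median(pts("wrist",vu[ok][:,::-1],dd[ok],T),0).round(3) if ok.any() else 0)
k=[(i) for i in range(1,nn) if s[i,4]>25 and abs(ce[i]-[247,176]).max()<6]
if k: print("knob",tri([(lambda a:(a[0],a[1][0]))(ray("wrist",[ce[k[0]]],T)),(lambda a:(a[0],a[1][0]))(ray("side",[[325,274.1]]))]))
E
```

```text
(no output)
```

View pics/w1c.png

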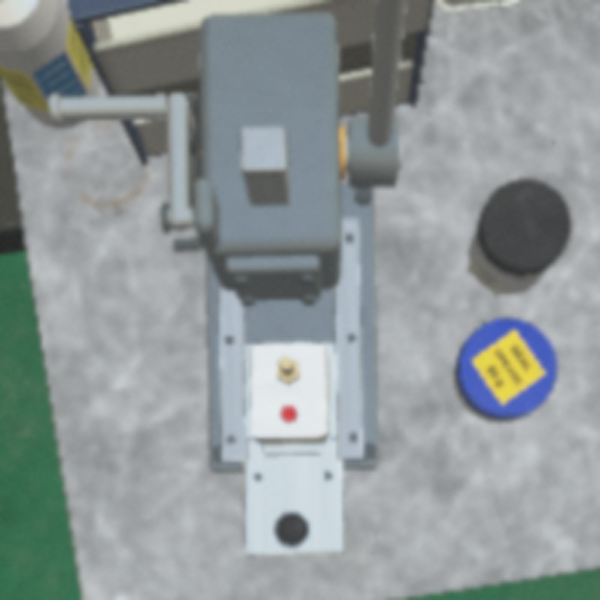

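Crop pixels: knob top (291,528), port (287,368), ram top (265,148). The head-top corners are (205,20), (333,17), (337,245) and (215,247), and the pin runs from (50,106) to (170,106). I'll fit the press frame from these.

```bash
python3 - <<'E'
from h import *
T=np.load("w1.npz")["T"]
L=[("knob",291,528,.065,-.165,0),("port",287,367,.092,-.06,0),("ram",264,148,.25,0,0),("hFL",215,247,.21,-.039,.035),("hFR",337,245,.21,-.039,-.035),("hBL",204,18,.21,.083,.035),("hBR",334,15,.21,.083,-.035),("pin",111,106,.223,.033,.075)]
W=[];Q=[]
for n,x,y,z,a,b in L:
    w=plane("wrist",[(150+(x+.5)/3-.5,(y+.5)/3-.5)],z,T)[0];W.append(w[:2]);Q.append((a,b))
W=np.array(W);Q=np.array(Q)
def fit(i):
    w,q=W[i],Q[i];wc,qc=w.mean(0),q.mean(0);M=((w-wc)@[1,1j])@((q-qc)@[1,1j]).conj()
    a=np.angle(M);R=np.array([[np.cos(a),-np.sin(a)],[np.sin(a),np.cos(a)]]);return a,R,wc-R@qc
for i in (range(8),[0,1,2]):
    i=list(i);a,R,t=fit(i);print("yaw",np.degrees(a),"o",t.round(4))
    for l,r in zip(L,(W-(Q@R.T+t))@R):print(l[0],(r*1000).round(1))
    # verify in the other cams
    c=lambda x,y,z:np.r_[R@[x,y]+t,z]
    for n in("scene","side"):print(n,[ (k,proj(n,c(*v))[0].round(1).tolist()) for k,v in dict(knob=(-.165,0,.06),grip=(.047,-.106,.311),pin=(.033,.075,.223),port=(-.06,0,.092)).items()])
E
```

```text
yaw -7.978567812814377 o [0.613  0.0294]
knob [-1.7  1.2]
port [-5.5  0.5]
ram [-3.4  0.5]
hFL [ 6.7 -6.5]
hFR [6.5 3.4]
hBL [-0.8 -2.7]
hBR [-0.7  2.9]
pin [-1.   0.6]
scene [('knob', [199.7, 235.2]), ('grip', [273.9, 144.2]), ('pin', [225.5, 156.9]), ('port', [223.9, 211.4])]
side [('knob', [323.2, 273.7]), ('grip', [231.7, 145.9]), ('pin', [222.1, 217.2]), ('port', [275.1, 258.6])]
yaw -8.259217821488486 o [0.6095 0.0302]
knob [1.8 0.1]
port [-2.  -0.2]
ram [0.2 0.1]
hFL [10.1 -7. ]
hFR [10.2  2.9]
hBL [ 2.6 -2.6]
hBR [3. 3.]
pin [2.2 0.5]
scene [('knob', [198.5, 235.6]), ('grip', [273.0, 144.6]), ('pin', [224.8, 157.2]), ('port', [222.9, 211.8])]
side [('knob', [324.9, 274.1]), ('grip', [233.5, 145.9]), ('pin', [223.7, 217.3]), ('port', [276.7, 258.8])]
```

The second fit agrees with the side camera: knob predicted at (324.9,274.1) against (325,274.1) measured. I'll use origin (0.610, 0.030) and yaw -8.2°. Now the slide push.

```bash
cat >> h.py <<'E'
YAW=-8.2;_a=np.radians(YAW);RP=np.array([[np.cos(_a),-np.sin(_a),0],[np.sin(_a),np.cos(_a),0],[0,0,1]]);OP=np.array([.6098,.0301,0])
def W(x,y,z): return OP+RP@[x,y,z]
def Pp(): return RP.T@(robot.read_position()-OP)
def F(): return (RP.T@robot.read_force()).round(1)
E
python3 - <<'E'
from h import *
pi=None
for q in (30,20,10,0):
    r=[robot.ik(W(x,0,z),ori(YAW,q)) for x,z in((-.215,.13),(-.215,.045),(-.12,.045))]
    print(q,[None if a is None else np.round(a) for a in r])
    if pi is None and all(a is not None for a in r): pi=q
print("pitch",pi)
if pi is not None:
    robot.move_gripper(0.0)
    robot.goto(W(-.215,0,.13),ori(YAW,pi)); robot.servo_line(W(-.215,0,.045),speed=.12)
    print(robot.read_t(),Pp(),F()); wlook("w2")
E
```

```text
30 [None, None, None]
20 [None, None, None]
10 [array([ 46., -10., -49.,  11., -46.,  28.]), None, array([ 34.,   7., -47.,  14., -29.,  36.])]
0 [array([ 37.,  -3., -37.,   0., -55.,  45.]), array([ 37.,   4., -44.,   0., -41.,  45.]), array([ 28.,  13., -33.,   0., -44.,  53.])]
pitch 0
5.9167 [-0.21446223  0.00053784  0.04576703] [ 0.3 -0.3  0.4]
```

```bash
python3 - <<'E'
from h import *
robot.servo_line(W(-.19,0,.045),ori(YAW,3),speed=.08); print(Pp(),F())
robot.servo_line(W(-.134,0,.045),ori(YAW,10),speed=.05); print(Pp(),F(),robot.read_t())
x=-.134
while x<-.112:
    x+=.0015; robot.servo_line(W(x,0,.045),speed=.03); f=F(); print(round(x,4),f,end=" ")
    if np.linalg.norm(f[:2])>14: break
print(Pp(),robot.read_t())
p,d=robot.grab_frame("side");cv2.imwrite("pics/side1.png",p[:,:,::-1]);np.savez("side1.npz",p=p,d=d)
m=(p.max(2)<45).astype(np.uint8);m[:250]=0;m[300:]=0;m[:,:250]=0;m[:,345:]=0
nn,l,s,ce=cv2.connectedComponentsWithStats(m);print([(s[i],ce[i].round(1)) for i in range(1,nn) if s[i,4]>12]);print(proj("side",W(-.105,0,.06)))
E
```

```text
[-1.90205482e-01 -1.34210280e-04  4.50872440e-02] [ 0.   0.9 -0.5]
[-1.34052011e-01  1.45613985e-05  4.50312133e-02] [0.4 0.5 0.4] 7.7
-0.1325 [-0.2 -0.2  0.2] -0.131 [-0.   0.3  0.7] -0.1295 [-0.  -0.2 -0.5] -0.128 [-0.1  0.4 -0.7] -0.1265 [-0.3 -0.1 -0.2] -0.125 [ 0.2 -0.   0.7] -0.1235 [-0.1 -0.2  0.8] -0.122 [-0.5  1.1  0.6] -0.1205 [-0.4  0.3 -0.3] -0.119 [-0.4 -0.2 -0.2] -0.1175 [ 1.2  0.7 -0.1] -0.116 [ 0.  -0.3  0.2] -0.1145 [-0.8 -0.2  0.3] -0.113 [-0.1  0.4 -0.3] -0.1115 [-1.4 -0.3 -0. ] [-1.11411184e-01  3.21757936e-05  4.49993547e-02] 11.45
[(array([311, 250,  18,   4,  41], dtype=int32), array([321.6, 250.9])), (array([321, 270,   9,   9,  58], dtype=int32), array([325. , 274.1]))]
[[297.16646073 272.54151233]]
```

```bash
python3 - <<'E'
from h import *
p=np.load("side1.npz")["p"]; c=cv2.resize(p[90:320,190:420],None,fx=2.6,fy=2.6,interpolation=cv2.INTER_CUBIC);cv2.imwrite("pics/side1c.png",c[:,:,::-1])
print(robot.read_grip_width(),robot.read_position(),proj("side",robot.read_position()))
E
```

```text
0.004070504839140505 [0.49947156 0.04598013 0.04497992] [[300.04324707 278.51548435]]
```

View pics/side1c.png

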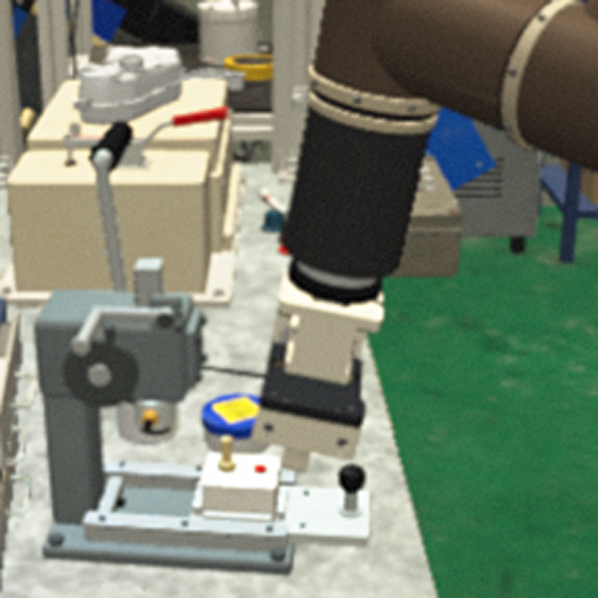

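The gripper is behind the slide as seen from the side camera: the finger stub at crop (295,460) disappears behind the slide plate, and the knob hasn't moved. I'll check the depth there and take a wrist view.

```bash
python3 - <<'E'
from h import *
z=np.load("side1.npz");d=z["d"]
for n,x,y in(("stub",296,458),("fingerL",265,430),("bodybar",310,400),("jawcover",320,430),("knob",351,478),("master",235,497),("platefront",340,510),("rail",250,522),("wristcyl",340,200)):
    u,v=190+x/2.6,90+y/2.6; dd=d[int(v)-1:int(v)+2,int(u)-1:int(u)+2]; print(n,(round(u),round(v)),pts("side",[(u,v)],[np.median(dd)])[0].round(3))
print(robot.read_tcp_rot().round(3),robot.read_qpos())
p,d,T=wlook("w3")
for n in("scene",):
    p,d=robot.grab_frame(n);cv2.imwrite("pics/scene1.png",cv2.resize(p[100:290,130:330],None,fx=3,fy=3)[:,:,::-1])
a=cv2.imread("pics/w3.png");b=cv2.imread("pics/scene1.png");a=cv2.resize(a,(760,570))[:,:]
a=cv2.resize(a,(440,330));b=cv2.resize(b,(347,330));cv2.imwrite("pics/c3.png",np.hstack([a,b]))
E
```

```text
stub (304, 266) [0.493 0.061 0.086]
fingerL (292, 255) [0.522 0.13  0.153]
bodybar (309, 244) [0.489 0.132 0.179]
jawcover (313, 255) [0.482 0.139 0.157]
knob (325, 274) [0.447 0.062 0.066]
master (280, 281) [0.543 0.064 0.051]
platefront (321, 286) [0.454 0.054 0.029]
rail (286, 291) [0.531 0.076 0.034]
wristcyl (321, 167) [0.467 0.096 0.322]
[[ 0.975 -0.143  0.172]
 [-0.141 -0.99  -0.025]
 [ 0.174  0.    -0.985]] [ 32.90351512   7.9800499  -46.26276176  13.67205785 -28.88228133
  37.30070802]
```

View pics/c3.png

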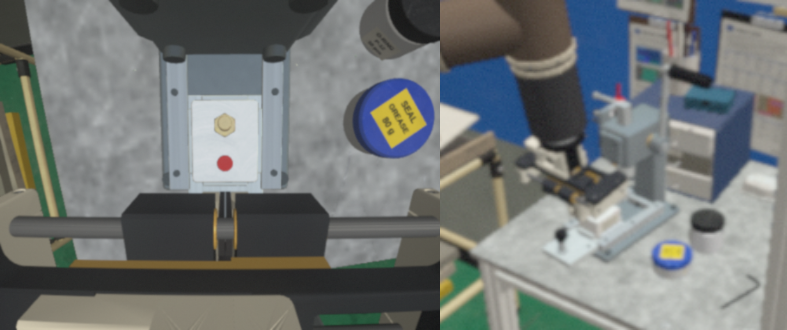

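The view from above confirms the lateral alignment is right: the fingers line up with the slide axis. They seem to end above the knob, though, so I'll check the tip height.

```bash
python3 - <<'E'
from h import *
ci=robot.camera_info("wrist");k,dc=K(ci);C=np.linalg.inv(ci["T_tool_cam"])
X=np.array([[0,0,0],[0,0,-.019],[0,0,-.04],[0,0,-.066]])@C[:3,:3].T+C[:3,3]
print("TCP px",cv2.projectPoints(X,np.zeros(3),np.zeros(3),k,dc)[0][:,0].round(0).tolist())
z=np.load("w3.npz");d,T=z["d"],z["T"]
for v in range(215,300,8):
    print(v,[(u,pts("wrist",[(u,v)],[d[v,u]],T)[0].round(3).tolist()) for u in(256,262,268)])
print("master top",pts("wrist",[(240,170)],[d[170,240]],T)[0].round(3),"bench",pts("wrist",[(120,180)],[d[180,120]],T)[0].round(3),"rail",pts("wrist",[(203,150)],[d[150,203]],T)[0].round(3))
z=np.load("w1.npz");d,T=z["d"],z["T"];print("w1 knob",pts("wrist",[(247,176)],[d[176,247]],T)[0].round(3),"bench",pts("wrist",[(190,130)],[d[130,190]],T)[0].round(3))
z=np.load("side1.npz");d=z["d"]
for v in range(262,284,2): print(v,[pts("side",[(u,v)],[d[v,u]])[0].round(3).tolist() for u in(300,303,306)])
E
```

```text
TCP px [[262.0, 221.0], [262.0, 232.0], [262.0, 247.0], [262.0, 272.0]]
215 [(256, [0.502, 0.05, 0.036]), (262, [0.502, 0.046, 0.036]), (268, [0.501, 0.041, 0.036])]
223 [(256, [0.505, 0.049, 0.075]), (262, [0.494, 0.047, 0.026]), (268, [0.493, 0.042, 0.027])]
231 [(256, [0.504, 0.049, 0.088]), (262, [0.487, 0.048, 0.026]), (268, [0.502, 0.042, 0.086])]
239 [(256, [0.501, 0.049, 0.096]), (262, [0.481, 0.049, 0.027]), (268, [0.5, 0.043, 0.097])]
247 [(256, [0.5, 0.049, 0.106]), (262, [0.474, 0.05, 0.027]), (268, [0.499, 0.043, 0.105])]
255 [(256, [0.513, 0.046, 0.157]), (262, [0.513, 0.044, 0.157]), (268, [0.513, 0.042, 0.158])]
263 [(256, [0.512, 0.046, 0.159]), (262, [0.511, 0.045, 0.159]), (268, [0.512, 0.043, 0.16])]
271 [(256, [0.509, 0.047, 0.159]), (262, [0.509, 0.045, 0.16]), (268, [0.509, 0.043, 0.16])]
279 [(256, [0.489, 0.051, 0.118]), (262, [0.488, 0.048, 0.119]), (268, [0.488, 0.045, 0.118])]
287 [(256, [0.484, 0.051, 0.117]), (262, [0.483, 0.049, 0.116]), (268, [0.484, 0.046, 0.119])]
295 [(256, [0.48, 0.052, 0.117]), (262, [0.479, 0.049, 0.116]), (268, [0.479, 0.046, 0.
[... 261 characters left out ...]
059, 0.09], [0.489, 0.063, 0.092]]
266 [[0.501, 0.058, 0.085], [0.495, 0.062, 0.087], [0.488, 0.064, 0.088]]
268 [[0.501, 0.061, 0.081], [0.495, 0.064, 0.083], [0.488, 0.061, 0.081]]
270 [[0.492, -0.058, 0.002], [0.494, 0.06, 0.075], [0.489, 0.066, 0.079]]
272 [[0.497, 0.004, 0.035], [0.486, -0.05, 0.002], [0.478, -0.05, 0.001]]
274 [[0.497, 0.01, 0.034], [0.486, -0.04, 0.002], [0.479, -0.041, 0.001]]
276 [[0.497, 0.008, 0.027], [0.489, -0.011, 0.015], [0.48, -0.032, 0.001]]
278 [[0.499, 0.032, 0.037], [0.491, 0.017, 0.027], [0.484, 0.019, 0.028]]
280 [[0.499, 0.034, 0.033], [0.491, 0.024, 0.026], [0.485, 0.026, 0.028]]
282 [[0.499, 0.033, 0.027], [0.492, 0.037, 0.03], [0.485, 0.033, 0.027]]
```

Depth from both cameras puts the real finger tips at z≈0.075 while the reported TCP is at 0.045. The fingers end about 30 mm short of the nominal TCP, so they passed over the 70 mm high knob. I'll measure the offset exactly.

```bash
python3 - <<'E'
from h import *
z=np.load("w3.npz");d,T=z["d"],z["T"]
Tc=robot.camera_info("wrist")["T_tool_cam"]
for u in(246,250,253,256,259,265,268,271,274,278): print(u,[(v,(1000*pts("wrist",[(u,v)],[d[v,u]],Tc)[0]).round(0).astype(int).tolist()) for v in(219,221,223,227,233,241,248)])
E
```

```text
246 [(219, [-5, -13, 16]), (221, [-7, -13, 17]), (223, [-9, -13, 17]), (227, [39, -6, -100]), (233, [40, -5, -106]), (241, [40, -5, -112]), (248, [40, -5, -117])]
250 [(219, [-6, -10, 17]), (221, [-8, -10, 18]), (223, [-9, -10, 17]), (227, [38, -4, -98]), (233, [36, -4, -99]), (241, [33, -4, -99]), (248, [36, -4, -109])]
253 [(219, [-6, -7, 18]), (221, [-7, -7, 17]), (223, [-9, -7, 17]), (227, [12, -5, -39]), (233, [12, -5, -47]), (241, [8, -5, -48]), (248, [12, -5, -64])]
256 [(219, [-6, -5, 18]), (221, [-8, -5, 18]), (223, [11, -4, -29]), (227, [10, -4, -34]), (233, [11, -4, -44]), (241, [10, -3, -53]), (248, [10, -3, -61])]
259 [(219, [-6, -3, 18]), (221, [-7, -3, 17]), (223, [10, -2, -29]), (227, [10, -2, -34]), (233, [11, -2, -44]), (241, [10, -2, -52]), (248, [11, -2, -61])]
265 [(219, [-6, 2, 18]), (221, [-7, 2, 17]), (223, [10, 2, -28]), (227, [10, 2, -34]), (233, [10, 1, -43]), (241, [11, 1, -54]), (248, [10, 1, -60])]
268 [(219, [-6, 5, 18]), (221, [-7, 5, 17]), (223, [-9, 5, 16]), (227, [11, 3, -36]), (233, [10, 3, -43]), (241, [11, 3, -53]), (248, [10, 3, -61])]
271 [(219, [-6, 7, 18]), (221, [-7, 7, 17]), (223, [-9, 7, 17]), (227, [12, 5, -39]), (233, [12, 5, -47]), (241, [8, 5, -48]), (248, [34, 3, -105])]
274 [(219, [-6, 9, 18]), (221, [-7, 9, 16]), (223, [-9, 9, 18]), (227, [40, 4, -102]), (233, [40, 4, -106]), (241, [37, 4, -106]), (248, [36, 3, -109])]
278 [(219, [-6, 13, 18]), (221, [-7, 13, 17]), (223, [-9, 12, 16]), (227, [40, 5, -102]), (233, [39, 5, -105]), (241, [39, 5, -111]), (248, [40, 4, -116])]
```

The true tips sit 28 mm behind the reported TCP. I'll correct for that in my helpers and redo the push at the right height.

```bash
cat >> h.py <<'E'
TIP=.028
def C(x,y,z,R): return W(x,y,z)+R[:,2]*TIP   # commanded TCP for a true tip at press (x,y,z)
def tip(): return (RP.T@(robot.read_position()-robot.read_tcp_rot()[:,2]*TIP-OP)).round(4)
E
python3 - <<'E'
from h import *
A,B=ori(YAW,0),ori(YAW,8)
print([robot.ik(p,r) is not None for p,r in((C(-.205,0,.09,A),A),(C(-.205,0,.044,A),A),(C(-.13,0,.044,B),B))])
robot.servo_line(C(-.125,0,.10,B),B,speed=.2)
robot.servo_line(C(-.205,0,.09,A),A,speed=.2)
robot.servo_line(C(-.205,0,.044,A),A,speed=.12); print(tip(),F())
robot.servo_line(C(-.186,0,.044,A),A,speed=.08); print(tip(),F())
robot.servo_line(C(-.134,0,.044,B),B,speed=.05); print(tip(),F(),robot.read_t())
x=-.134
while x<-.112:
    x+=.0015; robot.servo_line(C(x,0,.044,B),B,speed=.05); f=F(); print(round(x,4),f,end=" ")
    if -f[0]>14: break
print(tip(),robot.read_t())
p,d=robot.grab_frame("side");cv2.imwrite("pics/side2.png",p[:,:,::-1]);np.savez("side2.npz",p=p,d=d)
m=(p.max(2)<45).astype(np.uint8);m[:255]=0;m[300:]=0;m[:,:250]=0;m[:,345:]=0
nn,l,s,ce=cv2.connectedComponentsWithStats(m);print([(s[i],ce[i].round(1)) for i in range(1,nn) if s[i,4]>12]);print(proj("side",W(-.105,0,.06)))
E
```

```text
[True, True, True]
[-2.046e-01 -1.000e-04  4.410e-02] [ 0.2 -0.6  0.1]
[-1.852e-01  1.000e-04  4.420e-02] [-0.5  0.   0.4]
[-0.1342 -0.0003  0.0439] [-3.1 -2.1 -2.4] 14.6583
-0.1325 [-1.3 -1.4 -1.1] -0.131 [-2.2 -1.1 -0.8] -0.1295 [ 0.1 -0.7 -0.6] -0.128 [-0.7 -1.  -1.8] -0.1265 [-1.8 -1.3 -0.2] -0.125 [-1.4 -0.5  0.7] -0.1235 [-4.9  2.2  0.9] -0.122 [-12.    4.4   5.1] -0.1205 [-20.    7.    8.7] [-0.1232 -0.001   0.0431] 16.9083
[(array([292, 256,  38,  10, 127], dtype=int32), array([310.7, 261. ])), (array([294, 274,   6,   4,  14], dtype=int32), array([296.6, 275.6]))]
[[297.16646073 272.54151233]]
```

The slide is against its stop: the force rises sharply to 20 N at x -0.122 and the knob shows at u≈297 as predicted. Next is the catch.

```bash
python3 - <<'E'
from h import *
B=ori(YAW,8)
best=None
for roll in(90,-90):
    R=ori(YAW,0,roll); ps=[C(.034,.08,.29,R),C(.034,.08,.204,R),C(-.02,.08,.257,R),C(-.068,.08,.221,R),C(-.068,.08,.30,R)]
    print(roll,[None if q is None else np.round(q).astype(int).tolist() for q in (robot.ik(p,R) for p in ps)])
robot.servo_line(C(-.16,0,.044,B),B,speed=.15)
robot.servo_line(C(-.17,0,.12,B),B,speed=.2); print(tip(),F(),robot.read_t())
E
```

```text
90 [[26, 18, 5, 0, -77, 146], [26, 20, -3, 0, -67, 146], [29, 14, -5, 0, -71, 143], [32, 11, -14, 0, -66, 140], [32, 8, -6, 0, -75, 140]]
-90 [[26, 18, 5, 0, -77, -34], [26, 20, -3, 0, -67, -34], [29, 14, -5, 0, -71, -37], [32, 11, -14, 0, -66, -40], [32, 8, -6, 0, -75, -40]]
[-0.1691  0.0006  0.1207] [ 0.5 -0.1 -0.4] 17.9083
```

```bash
python3 - <<'E'
from h import *
R=ori(YAW,0,-90)
robot.goto(C(-.15,.08,.30,R),R); robot.move_gripper(.5)
robot.servo_line(C(.034,.08,.28,R),R,speed=.25)
robot.servo_line(C(.034,.08,.204,R),R,speed=.12); print(tip(),F(),robot.read_t())
T=wT();p,d,T=wlook("w4")
robot.move_gripper(0.0); print("grip",robot.read_grip_width()*88,robot.read_finger_force(),F(),robot.read_t())
E
```

```text
[0.0343 0.0803 0.2052] [-0.5 -0.2  0.6] 21.7917
grip 8.794871523611391 30.00697374343872 [-3.   0.2  2. ] 22.5083
```

View pics/w4.png

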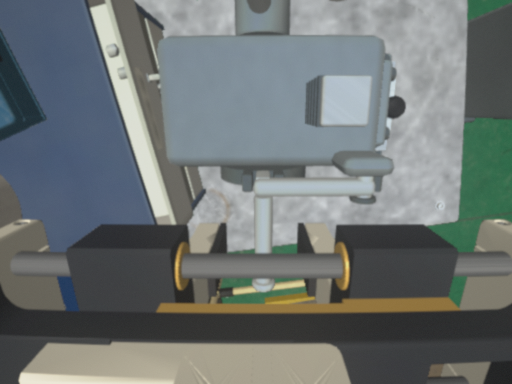

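The pin runs vertically in the picture at u≈263, midway between the fingers at 212 and 317, and it is now gripped (8.8 mm, force about 3 N). I'll follow the arc.

```bash
python3 - <<'E'
from h import *
R=ori(YAW,0,-90)
t0=tip(); r=.0535; off=t0-np.array([-.02+r,.08,.223]) 
for th in np.r_[np.linspace(.25,2.7,12)]:
    robot.servo_line(C(-.02+r*np.cos(th)+off[0]*0+.0005,.08,.222+r*np.sin(th)+off[2],R),R,speed=.09)
    f=F(); print(round(th,2),f,end=" ")
    if np.linalg.norm(f)>35: print("STOP");break
print(tip(),robot.read_t(),robot.read_grip_width()*88)
E
```

```text
0.25 [-1.5 -0.8 -0.3] 0.47 [ 0.9 -0.3 -0.2] 0.7 [ 4.8 -0.1  2. ] 0.92 [ 6.7 -1.2  5.7] 1.14 [ 7.8 -1.4 10.6] 1.36 [ 5.1 -0.7 11.9] 1.59 [ 1.8 -0.6 12.6] 1.81 [-0.8 -1.3 11.8] 2.03 [-1.7 -0.1  8.8] 2.25 [-2.3 -1.2  4.1] 2.48 [-0.3  0.1  0.5] 2.7 [ 1.6 -0.3 -1. ] [-0.0677  0.0799  0.2258] 25.9083 8.95983428649869
```

```bash
cat >> h.py <<'E'
def lev(phi,pitch,back=0,over=0):
    "commanded TCP and R holding the lever grip at phi from vertical"
    R=ori(YAW,pitch,-90); r=.14
    g=W(.033-r*np.sin(phi),-.114,.172+r*np.cos(phi)-over)
    return g+R[:,2]*(.019+TIP-back),R
E
python3 - <<'E'
from h import *
R=ori(YAW,0,-90)
robot.servo_line(C(-.0705,.08,.2235,R),R,speed=.05); print(F())
robot.move_gripper(.5); robot.servo_line(C(-.0705,.08,.32,R),R,speed=.2)
for p in(0,15,30,45,60,75): print(p,["." if robot.ik(*lev(f,p)) is None else round(float(robot.ik(*lev(f,p))[5])) for f in np.linspace(-.1,1.37,8)],robot.ik(*lev(-.1,p,.07)) is not None)
p,d=robot.grab_frame("side");np.savez("side3.npz",p=p,d=d);c=cv2.resize(p[130:320,190:350],None,fx=3,fy=3,interpolation=cv2.INTER_CUBIC);cv2.imwrite("pics/side3.png",c[:,:,::-1])
print(robot.read_t(),tip(),F(),proj("side",[W(-.0704,.095,.24),W(-.105,0,.06)]))
E
```

```text
[ 7.8 -2.  -2.8]
0 [-18, -18, -19, -20, -21, -22, -23, -23] True
15 [-23, -25, -26, -28, -30, -32, -34, -36] True
30 [-38, -40, -43, -47, -51, -56, -62, '.'] True
45 ['.', '.', '.', '.', '.', '.', '.', '.'] True
60 ['.', '.', '.', '.', '.', '.', '.', 111] False
75 [141, 138, 136, 137, 139, 145, '.', '.'] True
27.6333 [-0.0709  0.0799  0.3194] [-0.3  0.2 -0.2] [[275.07775442 216.1422215 ]
 [297.16646073 272.54151233]]
```

View pics/side3.png

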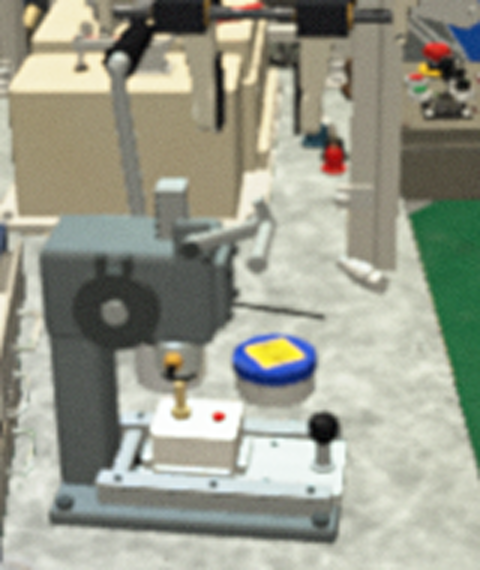

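The side view shows the catch lying over to the front (pin at crop (260,245)) and the slide home (knob at (322,427), which is image (297,272) as predicted). Now the lever.

```bash
python3 - <<'E'
from h import *
R=ori(YAW,0,-90)
robot.move_gripper(.55)
robot.servo_line(C(-.07,.0,.39,R),R,speed=.3); robot.servo_line(C(-.02,-.114,.39,R),R,speed=.3)
robot.servo_line(*lev(-.1,0,.065),speed=.25)
robot.servo_line(*lev(-.1,0),speed=.15); print(tip(),F(),robot.read_t())
robot.move_gripper(0); print("grip",robot.read_grip_width()*88,robot.read_finger_force(),F())
for f in np.linspace(-.02,1.3,14):
    robot.servo_line(*lev(f,18*(f+.1)/1.4),speed=.12); fo=F(); print(round(f,2),fo,end=" ")
    if np.linalg.norm(fo)>45: print("STOP");break
print(tip(),robot.read_t(),robot.read_grip_width()*88)
p,d=robot.grab_frame("side");cv2.imwrite("pics/side4.png",p[:,:,::-1])
E
```

```text
[ 0.0472 -0.1139  0.294 ] [-0.8 -0.3  0.5] 30.1
grip 23.31094240735342 29.998619556427002 [4.3 0.8 1.5]
-0.02 [ 5.9 -1.7  3.5] 0.08 [ 5.4 -0.5  6.2] 0.18 [5.6 1.  9.1] 0.28 [4.8 1.  9. ] 0.39 [3.8 0.6 9. ] 0.49 [2.7 1.5 7.5] 0.59 [2.9 2.4 7.4] 0.69 [3.6 2.6 4.2] 0.79 [3.6 2.  4.4] 0.89 [4.2 3.1 3.5] 1.0 [5.  3.5 3.7] 1.1 [4.  2.9 6. ] 1.2 [5.4 0.7 8.3] 1.3 [ 2.5  0.9 10.6] [-0.0943 -0.1139  0.1927] 34.2667 23.34630988868429
```

```bash
python3 - <<'E'
from h import *
f=1.3
while f<1.43:
    f+=.01; robot.servo_line(*lev(f,18),speed=.03); fo=F(); print(round(f,2),fo,end=" ")
    if fo[2]>32: break
robot.dwell(.5); R=robot.read_tcp_rot()
print(tip(),F(),robot.read_t(),"grip c",tip()-(RP.T@R[:,2])*.019)
p,d=robot.grab_frame("side");np.savez("side5.npz",p=p,d=d);c=cv2.resize(p[130:320,190:350],None,fx=3,fy=3,interpolation=cv2.INTER_CUBIC);cv2.imwrite("pics/side5.png",c[:,:,::-1])
E
```

```text
1.31 [ 0.4  1.4 12.8] 1.32 [-0.3  0.7 12.8] 1.33 [ 0.5  0.3 13.5] 1.34 [-0.2  0.8 14.2] 1.35 [ 0.7 -0.  13. ] 1.36 [ 0.5  0.6 15.4] 1.37 [-0.8  0.5 16.2] 1.38 [-8.1  0.2 27.6] 1.39 [-10.9  -0.6  33.1] [-0.0957 -0.1139  0.1834] [-10.3  -0.8  33.3] 37.0667 grip c [-0.10164773 -0.11387747  0.20144505]
```

View pics/side5.png

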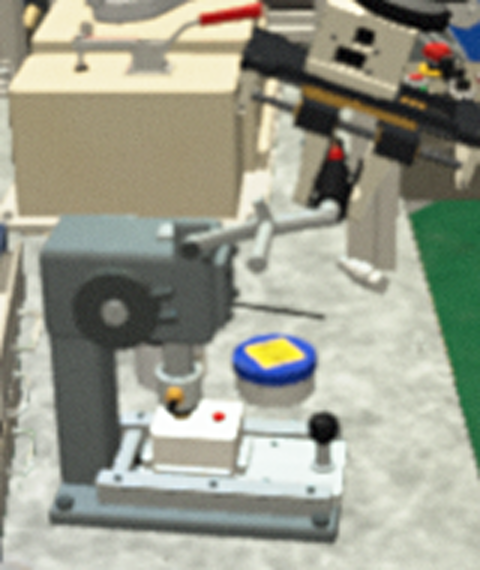

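The foot is down over the port, the catch is forward, the slide is home, and the lever is on its hard stop (force steps from 16 to 33 N). Handing in.

```bash
python3 -c "
from rig import robot
print(robot.job_done())"
```

```text
the job is handed in; nothing more can be done
None
```

The check is done and handed in at about 37 s: the slide is home, the catch is over to the front on its stop, and the arm is holding the lever down on its stop with the seal foot over the port.

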